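# Make up the coffee kit and the lemonade kit

## Task

Make up two kits from the stock standing on the worktop. The coffee kit goes in the tray with three bays: the dropper bottle in the bay at the tray's handle end, the tamper in the middle bay and the cocoa jar in the bay at the other end; the lemonade kit goes in the tray with two bays: the sugar shaker in the bay at the handle end and the drink can in the other. Each thing ends standing upright flat on the floor of its bay; tip nothing over, and leave the food tin and the espresso cup where they stand.

Things in the scene. Friction and masses are not known exactly. Their poses are not given: they have to be found in the camera images.
- coffee_tray: Pale wooden tray, three bays in a row, fixed, 92 x 220 mm; walls 20 mm high, 4 mm thick; bay floors 5 mm above the worktop. Origin: centre of underside; y axis along the row to the end with a dark steel loop handle (19 mm out, 17 mm high). Bays 84 mm long in x, centred on x = 0; in y: handle end centre +76 mm, 60 wide; middle +4 mm, 76 wide; other end -72 mm, 68 wide.
- lemonade_tray: Pale wooden tray, two bays in a row, fixed, 92 x 166 mm; walls 20 mm high, 4 mm thick; bay floors 5 mm above the worktop. Origin: centre of underside; y axis along the row to the end with a dark steel loop handle (19 mm out, 17 mm high). Bays 84 mm long in x, centred on x = 0; in y: handle end centre +37 mm, 84 wide; other end -44 mm, 70 wide.
- dropper_bottle: Slim brown dropper bottle with a label and black rubber bulb, 102 mm high: round body 33 mm across up to 70 mm height (grip it here, about 55 mm up), collar 24 mm across to 77 mm, bulb 12 mm across above. Origin: centre of its underside, z up.
- tamper: Coffee tamper standing on its steel foot, 88 mm high: foot 58 mm across up to 32 mm height, above it a wooden knob at most 40 mm across (grip it about 65 mm up). Origin: centre of its underside, z up.
- cocoa_jar: Spice jar with a dark brown lid and a label, round, 44 mm across and 96 mm high (lid 43 mm across above 75 mm). Origin: centre of its underside, z up.
- sugar_shaker: Glass sugar pourer with steel spout cap, 154 mm high with the spout: round glass up to 65 mm across to 105 mm height, cap 54 mm across from 106 to 131 mm height (can be gripped at about 117 mm), thin spout on top. Origin: centre of its underside, z up.
- drink_can: Tall slim drink can, round, 53 mm across and 134 mm high. Origin: centre of its underside, z up.
- food_tin: Short round food tin, 57 mm across and 72 mm high; part of the stock that is not wanted: leave it standing. Origin: centre of its underside, z up. Around the stock: a grinder over 0.5 m tall behind the trays (from x = 0.58 on, y -0.17 to 0.08) and a drinks machine 0.54 m tall at the left (nearest corner x 0.56, y 0.37): swing the arm round in front of them, not over.
- espresso_cup: White espresso cup with a handle, 61 x 85 mm and 53 mm high (handle towards its -y); not wanted: leave it standing. Origin: centre of its outline on the underside, z up.
Mind the look-alikes: they are no part of the job. Leave any green look-alike of the cocoa_jar alone.

How it is judged:
By the outcome, as a careful person would: the job done as asked, in the order asked, and still so for the second after the job is handed in, with the robot touching nothing.
It also fails if it takes over 138 s, if anything falls off the work surface, if the arm or the gripper's body presses on something with over 40 N, if the wrist force passes 120 N, or if a joint passes its speed limit or range.

## Robot

A 6-joint arm with a two-finger parallel gripper is mounted at the origin on a cart in front of the work surface, level with it; the furniture and walls round the work are solid. World frame = base frame: x ahead of the robot, y to its left, z up, the work surface at z = 0. Lengths are in mm, angles in degrees, forces in N, time in s.
With the tool pointing down it reaches from about 350 to 975 mm from the base axis. Payload 4.9 kg.
Tool frame: the origin (TCP) lies at the very end of the fingers, on their centre line; the grasp point (between the pads) lies 19 mm behind it (bot.pinch_z is the distance from the TCP to the grasp point, in mm); z points along the fingers, y is the line along which they close (so a half turn about z gives the same grasp; the last joint's range is limited). The gripper opens to 85 mm and grips with 20 to 120 N. Pads are 22 mm wide; open, the fingers measure 114 mm over their backs; the gripper's body (76 mm by 85 mm) begins 54 mm behind the grasp point. The pads swing forward as they close: fully open they stand 13 mm farther back than shut.
Start: joints at [-70.875, 3.019, 92.412, -0, 84.569, -6.818], TCP at [273.42, -561.999, 231.304] pointing down, gripper open.
Joint ranges: [-172.51, 172.51], [-57.92, 126.97], [3.15, 148.05], [-58.71, 238.71], [5.1, 150.11], [-179.66, 179.66]. Speed limits (degrees/s): [147.25, 147.25, 180, 180, 180, 180].

## Interface

Orientations are given as a 3x3 rotation matrix whose columns are the frame's x, y, z axes.
In Python, from rig import bot, cams gives the robot as it stands.
- The arm moves only by the tool jog_arm, never from a script. Its argument "plan" is a list of rows, each a list of 5 numbers: the gripper's target within -1 to 1 (shut at 1, half-way at 0, fully open at -1), then the shift along the tool's x, y, z in mm, then the turn about the tool's z in rad. In form: [[claw, dx, dy, dz, roll], ...]. A call has 1 to 12 rows; each row shifts and turns the commanded pose from where the row before left it, along the tool's axes as they then stand; what a row does not reach is not made up. A row lasts 1/10 s, in which the tool goes at most 50 mm and 8.59 degrees, less where a joint would pass 70% of its speed; a pose out of reach is approached as far as the arm can. A call is refused whole if a number of a shift passes 50 or a number of a turn 0.15, either way. A call with a gripper value outside its range is refused whole. The fingers move at their own pace and stop on an object; "newtons" is the grip in N (left out, the last holds). Time passes only in rows, so rows that do not move let the fingers close. It gives the time, the measured TCP pose, the force, the opening and the grip force at its end, in the units of the state.
- bot.get_obs(): the state, without advancing time (a new reading comes with each control period).
- cams.get_image(name): name is "scene" or "top" or "wrist"; returns a dict with "pixels" (420x560x3 uint8, red, green, blue), "fx", "fy", "cx", "cy" (pixels), "dist" ([k1, k2, p1, p2, k3] as OpenCV has them; the pictures are not rectified), "xyz" and "orientation" of the camera in the world; the wrist camera has in their place "mount" (4x4, takes a point from camera to tool coordinates, whose origin is the TCP and whose axes are the flange's). Camera axes: x right, y down, z forward; pixel columns grow to the right and rows downward; lengths in mm; the calibration is good to about 2 mm. A picture is of the moment at which its call begins: read the wrist's pose just before it. There is no depth.
- bot.hand_in(): hands the job in; it is judged then, once.
The state is a dict: "time": time; "joint_positions": joint angles; "qd": joint speeds; "effort": joint torques, N m; "eef_pos": TCP position; "eef_rot": TCP orientation; "ft_force": force on the tool from outside, world axes, zero at the start; "moment": the same for the moment, N m; "finger_gap": opening from 0.0 (shut) to 1.0 (fully open); "finger_force": force on a finger pad.
Only numpy, scipy, OpenCV 4.12 (cv2) and the standard library are available. Lean on these libraries where they do the work, as an engineer would, in place of code of your own. Each camera call takes 0.05 s, during which the arm holds its last target. There are 200 camera calls.

## Working session

There is one attempt and no reset: what is moved stays moved. The work goes in short steps, Python scripts to look and compute and a tool call to move; the robot and the scene stay as the last step left them, time stands still between calls to the robot, and variables do not carry over. Pictures are saved under pics/ and viewed, at most 14 in all, crops included, and the job is handed in when it is done.

Besides the shell and the picture viewer there is one more tool, called after "Call:" by a JSON object that holds its "fn" and its "kwargs", one argument or row to a line. jog_arm: Moves the arm, as the interface text tells. Its arguments: {"type":"object","properties":{"plan":{"type":"array"},"newtons":{"type":"number"}},"required":["plan"]}

```bash
ls; mkdir -p pics; python3 - <<'E'
from rig import bot,cams
import cv2
for n in("scene","top"):
    d=cams.get_image(n); cv2.imwrite(f"pics/{n}0.png",cv2.cvtColor(d["pixels"],cv2.COLOR_RGB2BGR))
    print(n,{k:v for k,v in d.items() if k!="pixels"})
o=bot.get_obs();print(o["time"],o["eef_pos"],o["eef_rot"],o["finger_gap"],bot.pinch_z)
E
```

```text
pics
scene {'fx': 504.68804979473185, 'fy': 504.68804979473185, 'cx': 281.8223562218761, 'cy': 210.09187136391648, 'dist': array([-0.14470149,  0.        ,  0.        ,  0.        ,  0.        ]), 'xyz': array([-234.69924379, -615.2804373 ,  702.07540618]), 'orientation': array([[ 0.61641104, -0.45296134,  0.64409894],
       [-0.78742081, -0.35206225,  0.50598483],
       [-0.00242865, -0.81907155, -0.57368624]])}
top {'fx': 417.50245995414605, 'fy': 417.50245995414605, 'cx': 281.3206243294468, 'cy': 205.5880065665457, 'dist': array([0.04154933, 0.        , 0.        , 0.        , 0.        ]), 'xyz': array([459.1685694 , -45.17629576, 953.33434919]), 'orientation': array([[-0.0112501 , -0.99809656,  0.06063571],
       [-0.99992107,  0.01088995, -0.0062667 ],
       [ 0.00559445, -0.06070142, -0.99814029]])}
0.1 [ 273.22492931 -561.48375459  230.17704093] [[ 8.99239039e-01  4.37457179e-01 -6.06203028e-04]
 [ 4.37457542e-01 -8.99237349e-01  1.75770234e-03]
 [ 2.23799103e-04 -1.84578265e-03 -9.99998271e-01]] 1.0013970822213738 18.700000000000003
```

View pics/scene0.png

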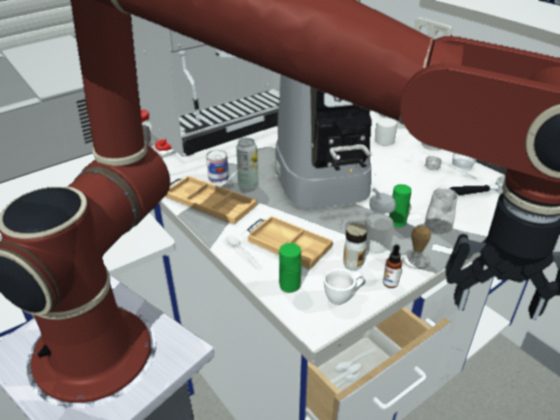

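View pics/top0.png

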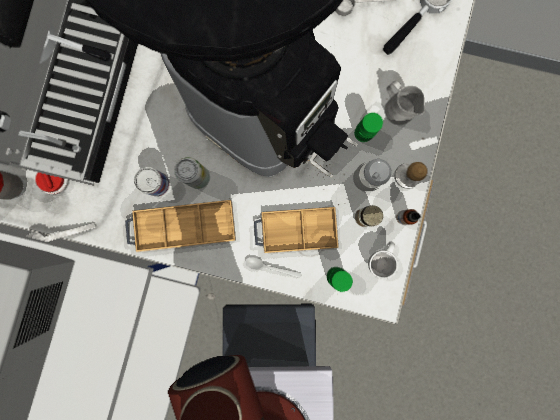

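The scene view shows the coffee tray (210,198), lemonade tray (290,240), tin (217,165), can (247,165), cocoa jar (355,245), dropper (393,268), tamper (421,245), and a glass object (440,208). The top view shows the trays at (185,226) and (298,230), the can at (190,170), and the stock around (390,195). I'll zoom in on both.

```bash
cat > h.py <<'E'
import numpy as np,cv2
from rig import bot,cams
def ray(d,uv,z,pos=None,R=None):
    K=np.array([[d["fx"],0,d["cx"]],[0,d["fy"],d["cy"]],[0,0,1]])
    pos=d["xyz"] if pos is None else pos; R=d["orientation"] if R is None else R
    p=cv2.undistortPoints(np.array(uv,float).reshape(-1,1,2),K,d["dist"]).reshape(-1,2)
    v=np.c_[p,np.ones(len(p))]@R.T
    return pos+v*((z-pos[2])/v[:,2:3])
def proj(d,X,pos=None,R=None):
    K=np.array([[d["fx"],0,d["cx"]],[0,d["fy"],d["cy"]],[0,0,1]])
    pos=d["xyz"] if pos is None else pos; R=d["orientation"] if R is None else R
    return cv2.projectPoints((np.array(X,float).reshape(-1,3)-pos)@R,np.zeros(3),np.zeros(3),K,d["dist"])[0].reshape(-1,2)
E
python3 - <<'E'
from h import *
a=cams.get_image("scene");b=cams.get_image("top")
c1=cv2.resize(a["pixels"][160:310,320:480],None,fx=4,fy=4,interpolation=cv2.INTER_CUBIC)
c2=cv2.resize(b["pixels"][145:285,115:315],None,fx=4,fy=4,interpolation=cv2.INTER_CUBIC)
c3=cv2.resize(b["pixels"][85:295,300:440],None,fx=2.8,fy=2.8,interpolation=cv2.INTER_CUBIC)
for n,c in(("c1",c1),("c2",c2),("c3",c3)): cv2.imwrite(f"pics/{n}.png",c[...,::-1])
for n,uv,z in [("shaker?",(375,175),131),("tamper",(416,172),80),("cocoa",(371,215),96),("dropper",(414,216),95),("can",(190,169),134),("jug",(405,103),60),("gl2",(368,125),96)]:
    p=ray(b,uv,z)[0]; print(n,p.round(),proj(a,p).round(), proj(a,[p[0],p[1],0]).round())
E
```

```text
shaker? [ 568. -237.  131.] [[378. 196.]] [[371. 245.]]
tamper [ 580. -334.   80.] [[419. 230.]] [[414. 260.]]
cocoa [ 490. -234.   96.] [[356. 227.]] [[352. 263.]]
dropper [ 487. -323.   95.] [[394. 245.]] [[388. 282.]]
can [583. 129. 134.] [[249. 142.]] [[251. 188.]]
jug [ 733. -321.   60.] [[442. 203.]] [[437. 224.]]
gl2 [ 677. -232.   96.] [[398. 187.]] [[393. 222.]]
```

View pics/c1.png

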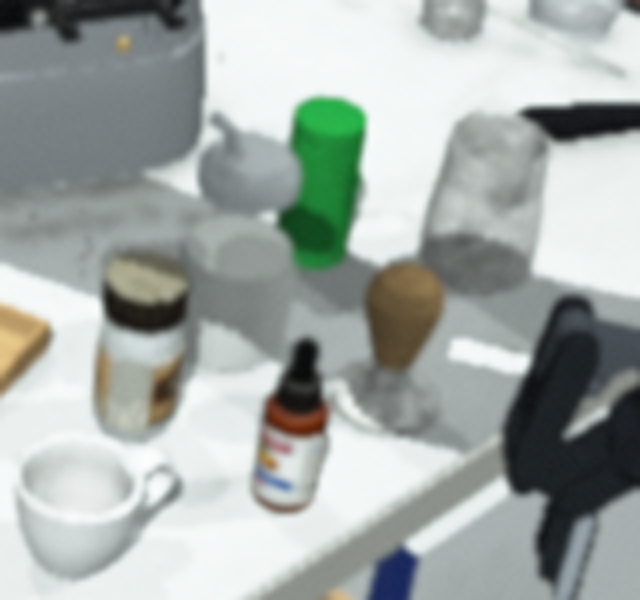

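View pics/c2.png

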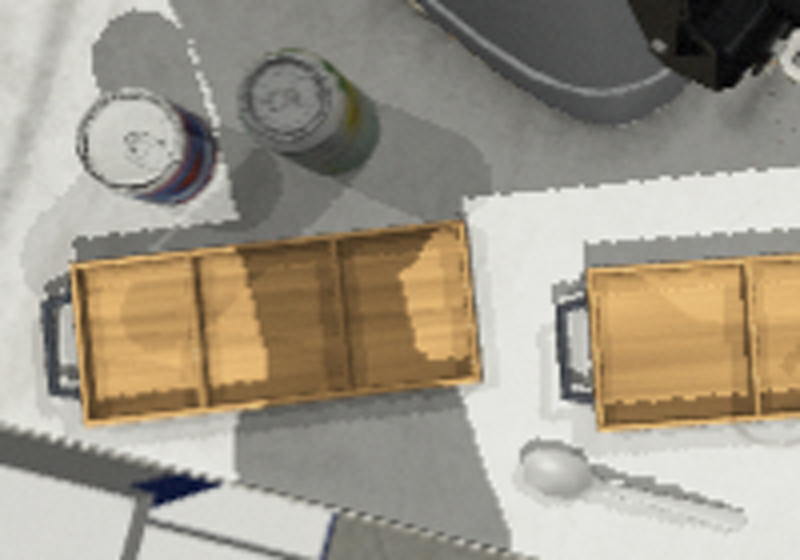

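View pics/c3.png

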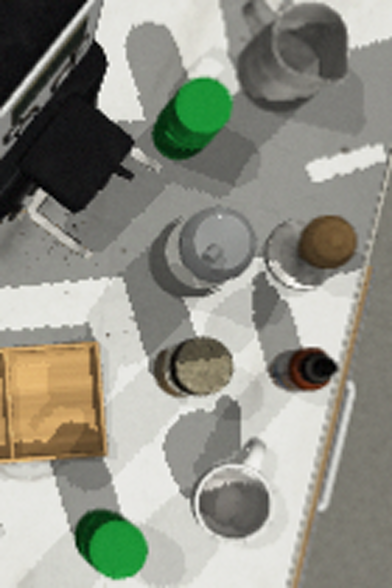

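The crops settle which item is which. The shaker cap is at top px (378,172), tamper knob (417,171), cocoa lid (372.5,216) and dropper bulb (414.6,216). The can top is at (187,166), both tray handles face +y, and the green jars are look-alikes. Next I'll compute positions.

```bash
python3 - <<'E'
from h import *
b=cams.get_image("top");a=cams.get_image("scene")
f2=lambda L:[(115+u/4,145+v/4) for u,v in L]
f3=lambda L:[(300+u/2.8,85+v/2.8) for u,v in L]
C=ray(b,f2([(75,264),(462,222),(482,382),(88,425)]),20)
L=ray(b,f2([(588,268)])+f3([(99,342),(105,457)])+f2([(600,432)]),20)
for n,P,len_,bays in(("coffee",C,220,dict(dropper=76,tamper=4,cocoa=-72)),("lemon",L,166,dict(shaker=37,can=-44))):
    c=P.mean(0); y=(P[0]+P[3]-P[1]-P[2])/2; x=(P[0]+P[1]-P[2]-P[3])/2
    print(n,c.round(1),"len",np.linalg.norm(y).round(1),"wid",np.linalg.norm(x).round(1),"ydir deg",np.degrees(np.arctan2(y[1],y[0])).round(1),"x",np.degrees(np.arctan2(x[1],x[0])).round(1))
    u=y/np.linalg.norm(y)
    for k,v in bays.items(): print("  ",k,(c+u*v)[:2].round(1))
for n,uv,z in [("shaker",f3([(219,243)]),131),("tamper",f3([(328,241)]),75),("cocoa",f3([(203,366)]),96),("dropper",f3([(321,368)]),101),("can",f2([(288,85)]),134),("tin",f2([(132,143)]),72),("greennear",f3([(112,545)]),96)]:
    p=ray(b,uv,z)[0]; print(n,p[:2].round(1),proj(a,p).round())
E
```

```text
coffee [473.3 165.1  20. ] len 216.8 wid 89.7 ydir deg 95.6 x 6.1
   dropper [466.  240.7]
   tamper [473. 169.]
   cocoa [480.3  93.4]
lemon [460.8 -92.   20. ] len 163.1 wid 91.5 ydir deg 93.1 x 2.8
   shaker [458.8 -55.1]
   can [ 463.2 -136. ]
shaker [ 574.1 -243. ] [[382. 196.]]
tamper [ 582.4 -338.4] [[421. 232.]]
cocoa [ 488.4 -237.5] [[357. 228.]]
dropper [ 485.9 -321.9] [[394. 243.]]
can [588.6 134.6] [[249. 140.]]
tin [568.3 229.9] [[217. 154.]]
greennear [ 359.2 -168.1] [[290. 247.]]
```

Call:
{"fn": "jog_arm", "kwargs": {
  "plan": [
    [-0.4,0,0,0,-0.14],
    [-0.4,0,0,0,-0.14],
    [-0.4,0,0,0,-0.14],
    [-0.4,0,0,0,-0.14],
    [-0.4,0,0,0,-0.14],
    [-0.4,0,0,0,-0.14],
    [-0.4,0,0,0,-0.14],
    [-0.4,0,0,0,-0.14],
    [-0.4,30,27,0,0],
    [-0.4,30,27,0,0],
    [-0.4,30,27,0,0],
    [-0.4,30,27,0,0]
  ],
  "newtons": 40
}}

```text
time: 1.5
eef_pos: [381.9, -440.6, 231.3]
eef_rot: [[-0.001, 1.0, 0.0], [1.0, 0.001, -0.0], [-0.0, 0.0, -1.0]]
ft_force: [1.0, -0.2, 0.3]
finger_gap: 0.694
finger_force: 0.0
```

Call:
{"fn": "jog_arm", "kwargs": {
  "plan": [
    [-0.4,30,27,0,0],
    [-0.4,30,27,0,0],
    [-0.4,30,27,0,0],
    [-0.4,15,12,0,0],
    [-0.4,0,0,0,0],
    [-0.4,0,0,0,0]
  ]
}}

```text
time: 2.1
eef_pos: [473.9, -336.6, 231.3]
eef_rot: [[-0.003, 1.0, -0.0], [1.0, 0.003, -0.0], [-0.0, -0.0, -1.0]]
ft_force: [0.3, 0.4, -0.3]
finger_gap: 0.697
finger_force: 0.0
```

Good. I'll take one wrist view here to refine the positions.

```bash
cat >> h.py <<'E'
def wrist():
    o=bot.get_obs(); d=cams.get_image("wrist"); M=np.array(d["mount"])
    R=np.array(o["eef_rot"]); d["orientation"]=R@M[:3,:3]; d["xyz"]=np.array(o["eef_pos"])+R@M[:3,3]; return o,d
E
python3 - <<'E'
from h import *
o,d=wrist(); print(d["xyz"],d["orientation"].round(2),d["fx"],d["mount"][:3,3] if hasattr(d["mount"],"shape") else d["mount"])
cv2.imwrite("pics/w1.png",d["pixels"][...,::-1])
for n,p in dict(dropper=(486,-322,101),tamper=(582,-338,75),cocoa=(488,-237,96),shaker=(574,-243,131)).items(): print(n,proj(d,p).round(),proj(d,[p[0],p[1],0]).round())
E
```

```text
[ 473.59712157 -258.95654711  373.07489043] [[ 1.    0.   -0.  ]
 [ 0.   -0.95 -0.3 ]
 [-0.    0.3  -0.95]] 290.20404950853214 [  77.61075111   -0.14897891 -141.83677622]
dropper [[292. 186.]] [[289. 169.]]
tamper [[381. 196.]] [[362. 181.]]
cocoa [[296.  92.]] [[292.  99.]]
shaker [[407.  98.]] [[362. 105.]]
```

View pics/w1.png

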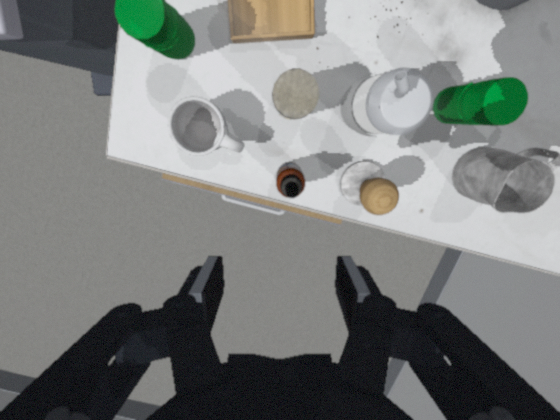

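The wrist view agrees with the estimates: bulb at (291,187) against (292,186) predicted, jar lid (295,93), knob (379,196), cap (406,98). All are within about 2 px, so I'll grasp the dropper.

Call:
{"fn": "jog_arm", "kwargs": {
  "plan": [
    [-0.4,14.5,12,0,0],
    [-0.4,0,0,40,0],
    [-0.4,0,0,40,0],
    [-0.4,0,0,40,0],
    [-0.4,0,0,40,0],
    [-0.4,0,0,20,0],
    [-0.4,0,0,17,0],
    [-0.4,0,0,0,0],
    [1,0,0,0,0],
    [1,0,0,0,0],
    [1,0,0,0,0],
    [1,0,0,0,0]
  ],
  "newtons": 35
}}

```text
time: 3.35
eef_pos: [486.8, -323.2, 36.1]
eef_rot: [[-0.002, 1.0, 0.002], [1.0, 0.002, -0.002], [-0.002, 0.002, -1.0]]
ft_force: [-0.5, -0.8, 3.7]
finger_gap: 0.362
finger_force: 35.1
```

Call:
{"fn": "jog_arm", "kwargs": {
  "plan": [
    [1,0,0,0,0],
    [1,0,0,0,0],
    [1,0,0,0,0],
    [1,0,0,0,0]
  ]
}}

```text
time: 3.75
eef_pos: [486.8, -323.2, 36.1]
eef_rot: [[-0.002, 1.0, 0.002], [1.0, 0.002, -0.002], [-0.002, 0.002, -1.0]]
ft_force: [-1.9, -0.7, 6.0]
finger_gap: 0.361
finger_force: 35.3
```

Call:
{"fn": "jog_arm", "kwargs": {
  "plan": [
    [1,0,0,-15,0],
    [1,0,0,-35,0],
    [1,0,0,-40,0],
    [1,0,0,-40,0],
    [1,0,0,-40,0],
    [1,0,0,-30,0],
    [1,20,-10,0,0],
    [1,40,-10,0,0],
    [1,40,-10,0,0],
    [1,40,-10,0,0],
    [1,40,0,0,0],
    [1,40,0,0,0]
  ]
}}

```text
time: 4.95
eef_pos: [444.7, -100.4, 234.7]
eef_rot: [[-0.002, 1.0, 0.001], [1.0, 0.002, 0.0], [0.0, 0.001, -1.0]]
ft_force: [0.8, 0.4, -0.3]
finger_gap: 0.365
finger_force: 34.9
```

Call:
{"fn": "jog_arm", "kwargs": {
  "plan": [
    [1,40,0,0,0],
    [1,40,0,0,0],
    [1,40,0,0,0],
    [1,40,0,0,0],
    [1,40,0,0,0],
    [1,40,0,0,0],
    [1,40,0,0,0],
    [1,35,10,0,0],
    [1,20,9,0,0],
    [1,0,0,0,0],
    [1,0,0,0,0]
  ]
}}

```text
time: 6.05
eef_pos: [463.3, 232.9, 234.4]
eef_rot: [[-0.003, 1.0, -0.001], [1.0, 0.003, -0.0], [-0.0, -0.001, -1.0]]
ft_force: [0.4, -0.9, -0.6]
finger_gap: 0.359
finger_force: 34.9
```

```bash
python3 - <<'E'
from h import *
o,d=wrist()
c=np.array([473.3,165.1]);t=np.radians(95.8);u=np.array([np.cos(t),np.sin(t)]);v=np.array([u[1],-u[0]])
img=d["pixels"][...,::-1].copy()
for x,y in((46,110),(-46,110),(-46,-110),(46,-110)):
    p=c+v*x+u*y; q=proj(d,[*p,20])[0]; print(p.round(),q.round()); cv2.circle(img,tuple(int(i) for i in q),3,(255,0,255),-1)
cv2.imwrite("pics/w2.png",img)
E
```

```text
[508. 279.] [317. 145.]
[416. 270.] [241. 153.]
[439.  51.] [262. 306.]
[530.  60.] [326. 301.]
```

View pics/w2.png

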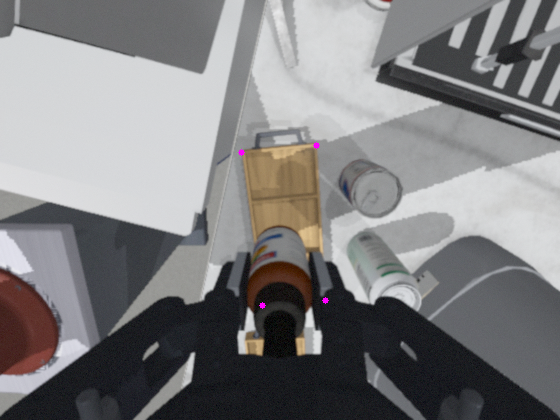

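The magenta corner predictions sit on the tray's handle-end corners, seen at (243,152) and (317,146). I'll lower the dropper.

Call:
{"fn": "jog_arm", "kwargs": {
  "plan": [
    [1,7,3,0,0],
    [1,0,0,30,0],
    [1,0,0,40,0],
    [1,0,0,40,0],
    [1,0,0,40,0],
    [1,0,0,20,0],
    [1,0,0,10,0],
    [1,0,0,7,0],
    [1,0,0,0,0],
    [1,0,0,0,0]
  ]
}}

```text
time: 7.1
eef_pos: [468.0, 240.2, 48.9]
eef_rot: [[-0.002, 1.0, 0.003], [1.0, 0.002, 0.001], [0.001, 0.003, -1.0]]
ft_force: [1.2, -0.0, -0.0]
finger_gap: 0.364
finger_force: 34.9
```

Call:
{"fn": "jog_arm", "kwargs": {
  "plan": [
    [1,0,0,3,0],
    [1,0,0,2,0],
    [1,0,0,1,0],
    [1,0,0,0,0]
  ]
}}

```text
time: 7.5
eef_pos: [466.7, 239.9, 41.2]
eef_rot: [[-0.002, 1.0, -0.0], [1.0, 0.002, -0.0], [-0.0, -0.0, -1.0]]
ft_force: [-0.3, 1.3, 0.2]
finger_gap: 0.36
finger_force: 34.9
```

Call:
{"fn": "jog_arm", "kwargs": {
  "plan": [
    [1,0,0,1.5,0],
    [1,0,0,0,0],
    [0,0,0,0,0],
    [-0.3,0,0,0,0],
    [-0.3,0,0,0,0],
    [-0.3,0,0,0,0],
    [-0.3,0,0,-20,0],
    [-0.3,0,0,-40,0],
    [-0.3,0,0,-40,0],
    [-0.3,0,0,-45,0],
    [-0.3,0,0,-45,0]
  ]
}}

```text
time: 8.6
eef_pos: [466.4, 239.7, 231.1]
eef_rot: [[-0.002, 1.0, -0.0], [1.0, 0.002, -0.0], [-0.0, -0.0, -1.0]]
ft_force: [0.7, 0.6, -0.1]
finger_gap: 0.651
finger_force: 0.0
```

Call:
{"fn": "jog_arm", "kwargs": {
  "plan": [
    [-0.6,-40,-10,0,0],
    [-0.6,-45,-10,0,0],
    [-0.6,-45,0,0,0],
    [-0.6,-45,0,0,0],
    [-0.6,-45,0,0,0],
    [-0.6,-45,0,0,0],
    [-0.6,-45,0,0,0],
    [-0.6,-45,0,0,0],
    [-0.6,-45,0,0,0],
    [-0.6,-45,0,0,0],
    [-0.6,-45,5,0,0],
    [-0.6,-40,25,0,0]
  ]
}}

```text
time: 9.8
eef_pos: [476.8, -292.5, 229.9]
eef_rot: [[0.001, 1.0, -0.0], [1.0, -0.001, -0.0], [-0.0, -0.0, -1.0]]
ft_force: [1.0, 0.1, 0.3]
finger_gap: 0.802
finger_force: 0.0
```

Call:
{"fn": "jog_arm", "kwargs": {
  "plan": [
    [-0.6,-30,35,0,0],
    [-0.6,-18,35,0,0],
    [-0.6,0,35,0,0],
    [-0.6,0,0,0,0],
    [-0.6,0,0,0,0]
  ]
}}

```text
time: 10.3
eef_pos: [583.0, -337.7, 228.8]
eef_rot: [[-0.003, 1.0, -0.002], [1.0, 0.003, 0.001], [0.001, -0.002, -1.0]]
ft_force: [-0.2, 0.1, -0.1]
finger_gap: 0.8
finger_force: 0.0
```

```bash
python3 - <<'E'
from h import *
a=cams.get_image("scene"); b=cams.get_image("top"); o,w=wrist(); print(o["eef_pos"])
import numpy as np
A=cv2.resize(a["pixels"][140:280,150:340],(520,383)); B=cv2.resize(b["pixels"][145:255,115:255],(0,0),fx=2,fy=2)
cv2.imwrite("pics/s2.png",A[...,::-1])
hsv=cv2.cvtColor(w["pixels"],cv2.COLOR_RGB2HSV)
m=cv2.inRange(hsv,(8,70,50),(22,255,255)); n,l,s,c=cv2.connectedComponentsWithStats(m)
q=proj(w,[582.4,-338.4,72])[0]; print("pred",q)
for i in range(1,n):
    if s[i,4]>150: print(s[i],c[i].round(1),ray(w,[s[i,:2]+s[i,2:4]/2],72).round(1))
E
```

```text
[ 582.30123925 -337.64624442  229.63614576]
pred [279.74445447 194.74301093]
[ 127    0   88   43 3313] [169.8  19.2] [[ 482.6 -175.3   72. ]]
[ 261  177   36   37 1019] [278.7 195.1] [[ 581.6 -339.2   72. ]]
```

View pics/s2.png

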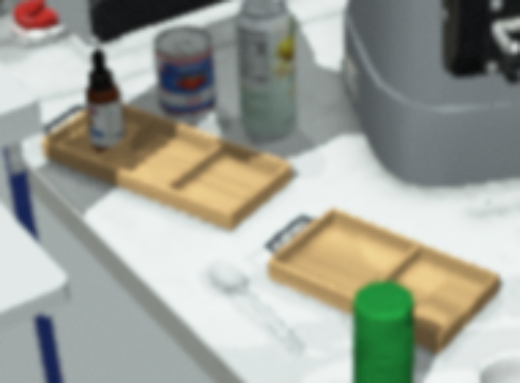

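The dropper bottle stands upright in the handle-end bay (crop px 105,110). The tamper knob measures (581.6,-339.2), right under the tool, so I'll grasp it.

Call:
{"fn": "jog_arm", "kwargs": {
  "plan": [
    [-0.6,-1.5,0,30,0],
    [-0.6,0,0,40,0],
    [-0.6,0,0,40,0],
    [-0.6,0,0,40,0],
    [-0.6,0,0,20,0],
    [-0.6,0,0,13,0],
    [-0.6,0,0,0,0],
    [1,0,0,0,0],
    [1,0,0,0,0],
    [1,0,0,0,0],
    [1,0,0,0,0],
    [1,0,0,0,0]
  ],
  "newtons": 60
}}

```text
time: 11.65
eef_pos: [584.0, -340.5, 49.8]
eef_rot: [[-0.002, 1.0, 0.003], [1.0, 0.002, -0.003], [-0.003, 0.003, -1.0]]
ft_force: [-3.5, 0.2, 5.9]
finger_gap: 0.439
finger_force: 59.6
```

Call:
{"fn": "jog_arm", "kwargs": {
  "plan": [
    [1,0,0,0,0],
    [1,0,0,-10,0],
    [1,0,0,-10,0],
    [1,0,0,0,0]
  ]
}}

```text
time: 12.05
eef_pos: [584.0, -340.0, 68.8]
eef_rot: [[-0.002, 1.0, 0.003], [1.0, 0.002, -0.002], [-0.002, 0.003, -1.0]]
ft_force: [1.1, -0.2, -3.2]
finger_gap: 0.431
finger_force: 60.4
```

Call:
{"fn": "jog_arm", "kwargs": {
  "plan": [
    [1,0,0,-35,0],
    [1,0,0,-40,0],
    [1,0,0,-40,0],
    [1,0,0,-35,0],
    [1,0,-25,-15,0],
    [1,10,-40,0,0],
    [1,25,-40,0,0],
    [1,35,-30,0,0],
    [1,40,0,0,0],
    [1,40,0,0,0],
    [1,40,0,0,0],
    [1,40,0,0,0]
  ]
}}

```text
time: 13.25
eef_pos: [446.9, -108.1, 231.5]
eef_rot: [[-0.001, 1.0, 0.0], [1.0, 0.001, 0.0], [0.0, 0.0, -1.0]]
ft_force: [0.7, -0.1, -4.4]
finger_gap: 0.434
finger_force: 61.9
```

Call:
{"fn": "jog_arm", "kwargs": {
  "plan": [
    [1,40,0,0,0],
    [1,40,0,0,0],
    [1,40,0,0,0],
    [1,40,0,0,0],
    [1,40,0,0,0],
    [1,35,12,0,0],
    [1,30,10,0,0],
    [1,14,2,0,0],
    [1,0,0,0,0],
    [1,0,0,0,0]
  ]
}}

```text
time: 14.25
eef_pos: [470.6, 168.9, 231.4]
eef_rot: [[-0.002, 1.0, -0.001], [1.0, 0.002, -0.001], [-0.001, -0.001, -1.0]]
ft_force: [-0.3, 0.1, -4.2]
finger_gap: 0.435
finger_force: 61.9
```

Call:
{"fn": "jog_arm", "kwargs": {
  "plan": [
    [1,-1,2,20,0],
    [1,0,0,40,0],
    [1,0,0,40,0],
    [1,0,0,40,0],
    [1,0,0,20,0],
    [1,0,0,10,0],
    [1,0,0,5,0],
    [1,0,0,0,0],
    [1,0,0,3,0],
    [1,0,0,1,0],
    [1,0,0,0,0],
    [1,0,0,0,0]
  ]
}}

```text
time: 15.45
eef_pos: [474.5, 168.8, 54.8]
eef_rot: [[-0.002, 1.0, 0.003], [1.0, 0.002, 0.001], [0.001, 0.003, -1.0]]
ft_force: [-1.2, 0.1, 6.3]
finger_gap: 0.436
finger_force: 62.8
```

Call:
{"fn": "jog_arm", "kwargs": {
  "plan": [
    [0,0,0,0,0],
    [-0.5,0,0,0,0],
    [-0.5,0,0,0,0],
    [-0.5,0,0,0,0],
    [-0.5,0,0,-20,0],
    [-0.5,0,0,-40,0],
    [-0.5,0,0,-40,0],
    [-0.5,0,0,-45,0],
    [-0.5,0,0,-35,0]
  ]
}}

```text
time: 16.35
eef_pos: [473.4, 168.5, 235.7]
eef_rot: [[-0.002, 1.0, 0.003], [1.0, 0.002, 0.001], [0.001, 0.003, -1.0]]
ft_force: [0.0, 0.4, 0.5]
finger_gap: 0.75
finger_force: 0.0
```

Call:
{"fn": "jog_arm", "kwargs": {
  "plan": [
    [-0.5,-40,-15,0,0],
    [-0.5,-45,-10,0,0],
    [-0.5,-45,0,0,0],
    [-0.5,-45,0,0,0],
    [-0.5,-45,0,0,0],
    [-0.5,-45,0,0,0],
    [-0.5,-45,5,0,0],
    [-0.5,-45,15,0,0],
    [-0.5,-35,15,0,0],
    [-0.5,-16,5,0,0],
    [-0.5,0,0,0,0],
    [-0.5,0,0,0,0]
  ]
}}

```text
time: 17.55
eef_pos: [488.5, -236.7, 232.4]
eef_rot: [[-0.002, 1.0, -0.001], [1.0, 0.002, 0.001], [0.001, -0.001, -1.0]]
ft_force: [0.1, -0.6, 0.3]
finger_gap: 0.751
finger_force: 0.0
```

Call:
{"fn": "jog_arm", "kwargs": {
  "plan": [
    [-0.5,0,0,0,0.13],
    [-0.5,0,0,0,0.13],
    [-0.5,0,0,0,0.13],
    [-0.5,0,0,0,0.13],
    [-0.5,0,0,0,0.13],
    [-0.5,0,0,0,0.13],
    [-0.5,0,0,0,0]
  ]
}}

```text
time: 18.25
eef_pos: [488.6, -235.7, 233.0]
eef_rot: [[0.7, 0.714, 0.0], [0.714, -0.7, 0.0], [0.0, 0.0, -1.0]]
ft_force: [0.4, -0.8, 0.2]
finger_gap: 0.75
finger_force: 0.0
```

```bash
python3 - <<'E'
from h import *
o,w=wrist(); print(o["eef_pos"],o["eef_rot"].round(3))
for n,p in dict(cocoa=(488.4,-237.5,96),shaker=(574,-243,131)).items(): print(n,proj(w,p).round())
cv2.imwrite("pics/w3.png",w["pixels"][...,::-1])
E
```

```text
[ 488.61369353 -235.72964816  232.98492592] [[ 0.7    0.714  0.   ]
 [ 0.714 -0.7    0.   ]
 [ 0.     0.    -1.   ]]
cocoa [[280. 200.]]
shaker [[359. 147.]]
```

View pics/w3.png

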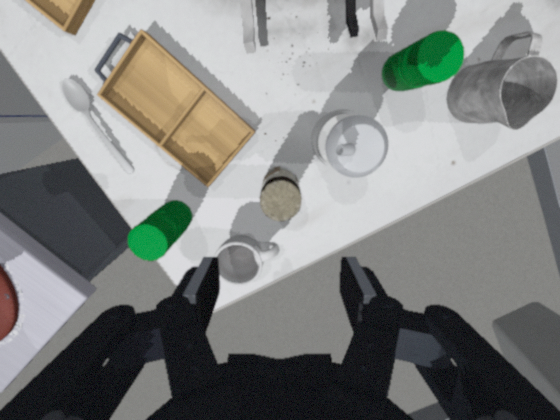

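The jar lid is at (281,200), where predicted, and the cup handle at (268,249) is about 55 mm off the finger line. I'll descend.

Call:
{"fn": "jog_arm", "kwargs": {
  "plan": [
    [-0.5,-1,1,30,0],
    [-0.5,0,0,40,0],
    [-0.5,0,0,40,0],
    [-0.5,0,0,40,0],
    [-0.5,0,0,30,0],
    [-0.5,0,0,17,0],
    [-0.5,0,0,0,0],
    [1,0,0,0,0],
    [1,0,0,0,0],
    [1,0,0,0,0],
    [1,0,0,0,0],
    [1,0,0,0,0]
  ],
  "newtons": 50
}}

```text
time: 19.5
eef_pos: [489.9, -239.6, 37.6]
eef_rot: [[0.702, 0.712, 0.003], [0.712, -0.702, -0.001], [0.001, 0.003, -1.0]]
ft_force: [-0.0, 0.9, 6.8]
finger_gap: 0.492
finger_force: 49.6
```

Call:
{"fn": "jog_arm", "kwargs": {
  "plan": [
    [1,0,0,0,0],
    [1,0,0,-10,0],
    [1,0,0,-30,0],
    [1,0,0,-40,0],
    [1,0,0,-40,0],
    [1,0,0,-40,0],
    [1,0,0,-40,0],
    [1,0,0,0,-0.13],
    [1,0,0,0,-0.13],
    [1,0,0,0,-0.13],
    [1,0,0,0,-0.13],
    [1,0,0,0,-0.13]
  ]
}}

```text
time: 20.7
eef_pos: [488.3, -238.8, 235.7]
eef_rot: [[0.122, 0.992, -0.001], [0.992, -0.122, 0.0], [0.0, -0.001, -1.0]]
ft_force: [0.6, 0.4, -1.7]
finger_gap: 0.491
finger_force: 49.0
```

Call:
{"fn": "jog_arm", "kwargs": {
  "plan": [
    [1,0,0,0,-0.13],
    [1,0,0,0,0],
    [1,0,0,0,0]
  ]
}}

```text
time: 21.0
eef_pos: [488.5, -238.9, 235.7]
eef_rot: [[0.001, 1.0, -0.0], [1.0, -0.001, 0.0], [0.0, -0.0, -1.0]]
ft_force: [-0.7, -0.2, -0.6]
finger_gap: 0.495
finger_force: 49.0
```

Call:
{"fn": "jog_arm", "kwargs": {
  "plan": [
    [1,20,-15,0,0],
    [1,40,-15,0,0],
    [1,40,-10,0,0],
    [1,40,0,0,0],
    [1,40,0,0,0],
    [1,40,0,0,0],
    [1,40,10,0,0],
    [1,35,10,0,0],
    [1,25,10,0,0],
    [1,12,2,0,0],
    [1,0,0,0,0],
    [1,0,0,0,0]
  ]
}}

```text
time: 22.2
eef_pos: [479.8, 92.3, 235.7]
eef_rot: [[-0.001, 1.0, -0.001], [1.0, 0.001, -0.001], [-0.001, -0.001, -1.0]]
ft_force: [0.8, -0.8, -0.4]
finger_gap: 0.491
finger_force: 49.1
```

Call:
{"fn": "jog_arm", "kwargs": {
  "plan": [
    [1,1,0,20,0],
    [1,0,0,40,0],
    [1,0,0,40,0],
    [1,0,0,40,0],
    [1,0,0,30,0],
    [1,0,0,15,0],
    [1,0,0,5,0],
    [1,0,0,3,0],
    [1,0,0,1,0],
    [1,0,0,0,0],
    [1,0,0,0,0]
  ]
}}

```text
time: 23.3
eef_pos: [481.0, 94.0, 43.0]
eef_rot: [[-0.002, 1.0, 0.002], [1.0, 0.002, 0.0], [0.0, 0.002, -1.0]]
ft_force: [-1.1, 0.2, -0.0]
finger_gap: 0.487
finger_force: 49.1
```

Call:
{"fn": "jog_arm", "kwargs": {
  "plan": [
    [1,0,0,1,0],
    [1,0,0,0,0],
    [0,0,0,0,0],
    [-0.5,0,0,0,0],
    [-0.5,0,0,0,0],
    [-0.5,0,0,0,0],
    [-0.5,0,0,-20,0],
    [-0.5,0,0,-40,0],
    [-0.5,0,0,-40,0],
    [-0.5,0,0,-45,0],
    [-0.5,0,0,-45,0],
    [-0.5,0,0,-40,0]
  ]
}}

```text
time: 24.5
eef_pos: [480.1, 94.0, 273.0]
eef_rot: [[-0.002, 1.0, 0.001], [1.0, 0.002, 0.0], [0.0, 0.001, -1.0]]
ft_force: [0.5, -0.4, 0.1]
finger_gap: 0.748
finger_force: 0.0
```

Call:
{"fn": "jog_arm", "kwargs": {
  "plan": [
    [-1,-40,-15,0,0],
    [-1,-40,-15,0,0],
    [-1,-20,0,0,0],
    [-1,0,0,0,-0.143],
    [-1,0,0,0,-0.143],
    [-1,0,0,0,-0.143],
    [-1,0,0,0,-0.143],
    [-1,0,0,0,-0.143],
    [-1,0,0,0,-0.143],
    [-1,0,0,0,-0.143],
    [-1,0,0,0,-0.143],
    [-1,0,0,0,-0.143]
  ]
}}

```text
time: 25.7
eef_pos: [450.2, -6.0, 270.4]
eef_rot: [[-0.962, 0.272, -0.0], [0.272, 0.962, 0.0], [0.0, -0.0, -1.0]]
ft_force: [-0.8, 0.3, -0.4]
finger_gap: 1.003
finger_force: 0.0
```

Call:
{"fn": "jog_arm", "kwargs": {
  "plan": [
    [-1,0,0,0,-0.143],
    [-1,0,0,0,-0.143],
    [-1,0,-20,0,0],
    [-1,0,-40,0,0],
    [-1,0,-40,0,0],
    [-1,0,-40,0,0],
    [-1,0,-40,0,0],
    [-1,-20,-30,0,0],
    [-1,-30,-20,0,0],
    [-1,-30,-7,0,0],
    [-1,0,0,0,0],
    [-1,0,0,0,0]
  ]
}}

```text
time: 26.9
eef_pos: [531.2, -242.6, 269.8]
eef_rot: [[-1.0, -0.004, -0.002], [-0.004, 1.0, 0.001], [0.002, 0.001, -1.0]]
ft_force: [0.3, 0.6, -0.2]
finger_gap: 0.999
finger_force: 0.0
```

```bash
python3 - <<'E'
from h import *
o,w=wrist(); print(o["eef_pos"],o["eef_rot"].round(3))
for z in (131,106,0): print(proj(w,(574,-243,z)).round())
cv2.imwrite("pics/w4.png",w["pixels"][...,::-1])
E
```

```text
[ 531.16699282 -242.58455436  269.83319482] [[-1.    -0.004 -0.002]
 [-0.004  1.     0.001]
 [ 0.002  0.001 -1.   ]]
[[279. 239.]]
[[279. 230.]]
[[279. 204.]]
```

View pics/w4.png

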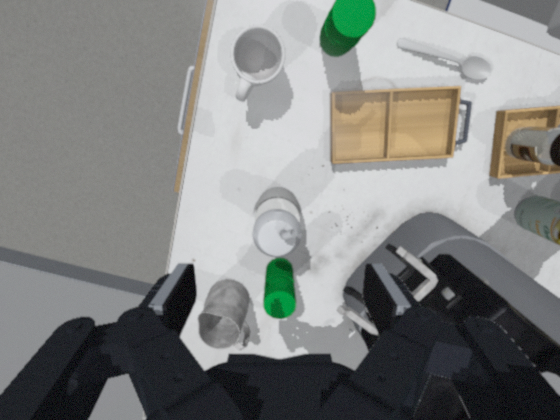

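Here the shaker cap is at about (277,231), against (279,239) predicted for z=131. I'll check the residual against tray corners before acting.

```bash
python3 - <<'E'
from h import *
o,w=wrist()
c=np.array([460.8,-92.]);t=np.radians(93);u=np.array([np.cos(t),np.sin(t)]);v=np.array([u[1],-u[0]])
for x,y in((46,83),(-46,83),(-46,-83),(46,-83)): print("tray",proj(w,[*(c+v*x+u*y),20])[0].round())
print("green",proj(w,[359.2,-168.1,96])[0].round())
for (X,Y) in((574,-243),(568,-243)):
  print([proj(w,[X+27*np.cos(a),Y+27*np.sin(a),131])[0].round().tolist() for a in (0,np.pi/2,np.pi,-np.pi/2)])
for k in (0,50): pass
im=cv2.resize(w["pixels"][170:280,220:340],None,fx=5,fy=5,interpolation=cv2.INTER_CUBIC); cv2.imwrite("pics/w4c.png",im[...,::-1])
E
```

```text
tray [453. 159.]
tray [461.  86.]
tray [331.  91.]
tray [331. 164.]
green [358.  18.]
[[278.0, 262.0], [304.0, 239.0], [279.0, 215.0], [253.0, 239.0]]
[[278.0, 257.0], [304.0, 234.0], [279.0, 209.0], [253.0, 234.0]]
```

View pics/w4c.png

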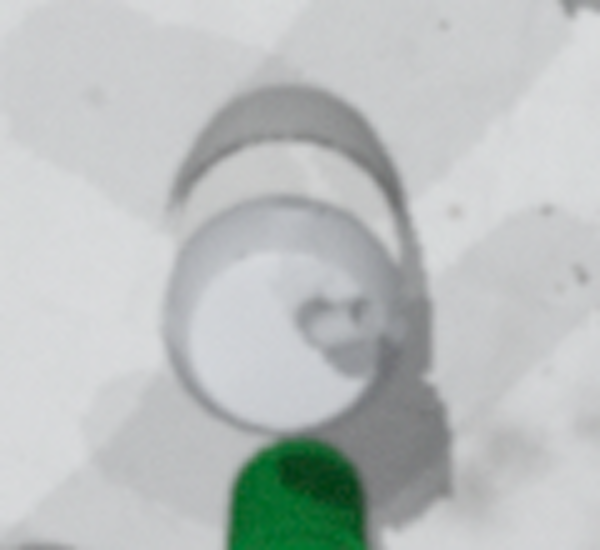

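```bash
python3 - <<'E'
from h import *
o,w=wrist(); b=cams.get_image("top")
def tri(p,q):
    A,B=b["xyz"],w["xyz"]; a=ray(b,[p],0)[0]-A; c=ray(w,[q],0)[0]-B
    s=np.linalg.lstsq(np.c_[a,-c],B-A,rcond=None)[0]; P,Q=A+s[0]*a,B+s[1]*c; return ((P+Q)/2).round(),np.linalg.norm(P-Q).round(1)
print("tip",tri((356.5,146),(341,308)),"bracket",tri((332,176),(392,250)))
print(tri((378.2,171.8),(277.5,237)),"shaker cap")
E
```

```text
tip (array([ 612., -188.,  196.]), np.float64(1.8)) bracket (array([ 560., -145.,  185.]), np.float64(0.8))
(array([ 575., -244.,  124.]), np.float64(0.8)) shaker cap
```

Call:
{"fn": "jog_arm", "kwargs": {
  "plan": [
    [-0.75,-20,-2,0,0],
    [-0.75,-21,0,0,0],
    [-0.75,0,0,0,0],
    [-0.75,0,0,30,0],
    [-0.75,0,0,35,0],
    [-0.75,0,0,35,0],
    [-0.75,0,0,35,0],
    [-0.75,0,0,20,0],
    [-0.75,0,0,0,0]
  ],
  "newtons": 60
}}

```text
time: 28.0
eef_pos: [569.0, -243.0, 111.8]
eef_rot: [[-1.0, -0.004, -0.007], [-0.004, 1.0, 0.004], [0.007, 0.004, -1.0]]
ft_force: [-0.3, 0.5, -0.4]
finger_gap: 0.875
finger_force: 0.0
```

Call:
{"fn": "jog_arm", "kwargs": {
  "plan": [
    [-0.75,-2,-1,10,0],
    [-0.75,0,0,8,0],
    [-0.75,0,0,0,0],
    [-0.75,0,0,0,0],
    [-0.75,0,0,0,0]
  ]
}}

```text
time: 28.5
eef_pos: [574.8, -245.8, 98.7]
eef_rot: [[-1.0, -0.004, 0.001], [-0.004, 1.0, -0.001], [-0.001, -0.001, -1.0]]
ft_force: [-0.1, -0.8, -0.6]
finger_gap: 0.877
finger_force: 0.0
```

Call:
{"fn": "jog_arm", "kwargs": {
  "plan": [
    [-0.75,1,0,3,0],
    [-0.75,0,0,0,0],
    [0,0,0,0,0],
    [1,0,0,0,0],
    [1,0,0,0,0],
    [1,0,0,0,0],
    [1,0,0,0,0],
    [1,0,0,0,0]
  ]
}}

```text
time: 29.3
eef_pos: [573.7, -245.6, 95.4]
eef_rot: [[-1.0, -0.004, 0.001], [-0.004, 1.0, -0.0], [-0.001, -0.0, -1.0]]
ft_force: [-0.1, 1.5, 4.4]
finger_gap: 0.593
finger_force: 63.4
```

Call:
{"fn": "jog_arm", "kwargs": {
  "plan": [
    [1,0,0,-10,0],
    [1,0,0,-10,0],
    [1,0,0,0,0],
    [1,0,0,0,0]
  ]
}}

```text
time: 29.7
eef_pos: [573.2, -245.6, 114.8]
eef_rot: [[-1.0, -0.004, -0.0], [-0.004, 1.0, -0.0], [0.0, -0.0, -1.0]]
ft_force: [-0.8, -0.2, -3.2]
finger_gap: 0.595
finger_force: 63.4
```

Call:
{"fn": "jog_arm", "kwargs": {
  "plan": [
    [1,0,0,-25,0],
    [1,0,0,-35,0],
    [1,0,0,-30,0],
    [1,10,0,-10,0],
    [1,25,0,0,0],
    [1,35,0,0,0],
    [1,30,10,0,0],
    [1,14,30,0,0],
    [1,0,35,0,0],
    [1,0,35,0,0],
    [1,0,35,0,0],
    [1,0,30,0,0]
  ]
}}

```text
time: 30.9
eef_pos: [456.8, -69.4, 212.8]
eef_rot: [[-1.0, -0.004, -0.003], [-0.004, 1.0, 0.001], [0.003, 0.001, -1.0]]
ft_force: [0.5, -0.5, -4.1]
finger_gap: 0.592
finger_force: 64.1
```

Call:
{"fn": "jog_arm", "kwargs": {
  "plan": [
    [1,0,15,0,0],
    [1,0,0,0,0],
    [1,0,0,0,0]
  ]
}}

```text
time: 31.2
eef_pos: [457.6, -56.1, 213.5]
eef_rot: [[-1.0, -0.005, -0.002], [-0.005, 1.0, -0.0], [0.002, -0.0, -1.0]]
ft_force: [0.1, -0.6, -2.9]
finger_gap: 0.592
finger_force: 64.2
```

Call:
{"fn": "jog_arm", "kwargs": {
  "plan": [
    [1,-1,1,20,0],
    [1,0,0,35,0],
    [1,0,0,30,0],
    [1,0,0,15,0],
    [1,0,0,8,0],
    [1,0,0,4,0],
    [1,0,0,2,0],
    [1,0,0,0,0],
    [1,0,0,0,0]
  ]
}}

```text
time: 32.1
eef_pos: [460.3, -55.3, 101.9]
eef_rot: [[-1.0, -0.004, 0.002], [-0.004, 1.0, -0.001], [-0.002, -0.001, -1.0]]
ft_force: [-0.3, -0.1, -3.9]
finger_gap: 0.592
finger_force: 64.2
```

Call:
{"fn": "jog_arm", "kwargs": {
  "plan": [
    [1,0,0,1,0],
    [1,0,0,0.5,0],
    [1,0,0,0,0],
    [0,0,0,0,0],
    [-0.6,0,0,0,0],
    [-0.6,0,0,0,0],
    [-0.6,0,0,0,0],
    [-0.6,0,0,-20,0],
    [-0.6,0,0,-40,0],
    [-0.6,0,0,-45,0],
    [-0.6,0,0,-45,0],
    [-0.6,0,0,0,0]
  ]
}}

```text
time: 33.3
eef_pos: [463.0, -56.0, 257.6]
eef_rot: [[-1.0, -0.004, 0.013], [-0.004, 1.0, -0.004], [-0.013, -0.004, -1.0]]
ft_force: [-0.0, 0.0, 0.3]
finger_gap: 0.797
finger_force: 0.0
```

Call:
{"fn": "jog_arm", "kwargs": {
  "plan": [
    [-1,0,0,0,0.143],
    [-1,0,0,0,0.143],
    [-1,0,0,0,0.143],
    [-1,0,0,0,0.143],
    [-1,0,0,0,0.143],
    [-1,0,0,0,0.143],
    [-1,0,0,0,0.143],
    [-1,0,0,0,0.143],
    [-1,0,0,0,0.143],
    [-1,0,0,0,0.143],
    [-1,0,0,0,0.143],
    [-1,0,0,0,0]
  ]
}}

```text
time: 34.5
eef_pos: [459.4, -55.0, 248.7]
eef_rot: [[-0.002, 1.0, -0.001], [1.0, 0.002, 0.0], [0.0, -0.001, -1.0]]
ft_force: [0.7, -0.0, 0.5]
finger_gap: 1.002
finger_force: 0.0
```

Call:
{"fn": "jog_arm", "kwargs": {
  "plan": [
    [-1,30,-5,0,0],
    [-1,40,0,0,0],
    [-1,40,0,0,0],
    [-1,40,0,0,0],
    [-1,30,10,0,0],
    [-1,10,25,0,0],
    [-1,0,30,0,0],
    [-1,0,20,0,0],
    [-1,0,0,0,0],
    [-1,0,0,0,0]
  ]
}}

```text
time: 35.5
eef_pos: [538.8, 135.1, 248.7]
eef_rot: [[-0.004, 1.0, -0.002], [1.0, 0.004, -0.0], [-0.0, -0.002, -1.0]]
ft_force: [0.0, 0.5, -0.1]
finger_gap: 0.997
finger_force: 0.0
```

```bash
python3 - <<'E'
from h import *
o,w=wrist(); print(o["eef_pos"],o["eef_rot"].round(3))
print("can",proj(w,(588.6,134.6,134)).round(), [proj(w,[588.6+25*np.cos(a),134.6+25*np.sin(a),134])[0].round().tolist() for a in (0,np.pi/2,np.pi,-np.pi/2)])
cv2.imwrite("pics/w5.png",w["pixels"][...,::-1])
E
```

```text
[538.77661898 135.07259202 248.65770543] [[-0.004  1.    -0.002]
 [ 1.     0.004 -0.   ]
 [-0.    -0.002 -1.   ]]
can [[334. 206.]] [[361.0, 207.0], [335.0, 180.0], [307.0, 206.0], [332.0, 232.0]]
```

View pics/w5.png

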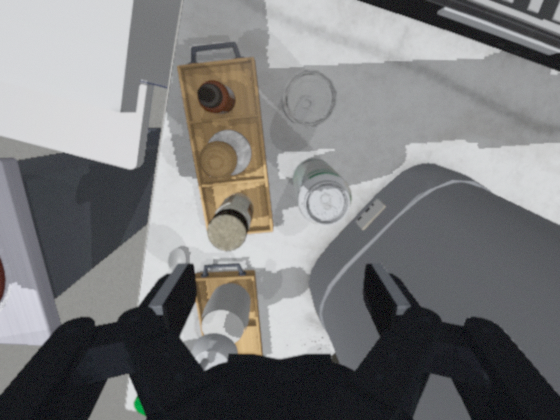

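All three coffee items and the shaker stand upright in their bays. The can top is centred at (326.5,202.5), slightly off the earlier estimate. I'll re-measure it and check the clearance to the grinder base edge.

```bash
python3 - <<'E'
from h import *
o,w=wrist()
print("can",ray(w,[(326.5,202.5)],134).round(1))
print("can rim",ray(w,[(302,202),(351,202),(326,179),(326,226)],134).round(0)[:,:2].tolist())
for z in(0,60): print(z,ray(w,[(312,285),(325,258),(350,232),(390,195),(430,166)],z).round()[:,:2].tolist())
b=cams.get_image("top"); A,B=b["xyz"],w["xyz"]
a=ray(b,[(187,166.3)],0)[0]-A; c=ray(w,[(326.5,202.5)],0)[0]-B
s=np.linalg.lstsq(np.c_[a,-c],B-A,rcond=None)[0]; print("tri",A+s[0]*a,B+s[1]*c)
cv2.imwrite("pics/t.png",cv2.resize(b["pixels"][140:200,150:240],None,fx=6,fy=6,interpolation=cv2.INTER_CUBIC)[...,::-1])
E
```

```text
can [[581.6 138.4 134. ]]
can rim [[559.0, 139.0], [604.0, 139.0], [580.0, 160.0], [582.0, 115.0]]
0 [[589.0, -33.0], [607.0, 13.0], [641.0, 55.0], [692.0, 111.0], [743.0, 152.0]]
60 [[581.0, 5.0], [596.0, 44.0], [625.0, 79.0], [669.0, 127.0], [711.0, 161.0]]
tri [589.61395055 136.15351432 126.97943727] [582.96527291 136.00971647 125.89834715]
```

Call:
{"fn": "jog_arm", "kwargs": {
  "plan": [
    [-1,2.5,25,0,0],
    [-1,0,20,0,0],
    [-1,0,0,20,0],
    [-1,0,0,40,0],
    [-1,0,0,40,0],
    [-1,0,0,35,0],
    [-1,0,0,20,0],
    [-1,0,0,12,0],
    [-1,0,0,0,0],
    [-1,0,0,0,0]
  ],
  "newtons": 40
}}

```text
time: 36.65
eef_pos: [584.8, 137.8, 83.7]
eef_rot: [[-0.002, 1.0, 0.002], [1.0, 0.002, 0.0], [0.0, 0.002, -1.0]]
ft_force: [-0.1, 0.1, 1.0]
finger_gap: 0.999
finger_force: 0.0
```

Call:
{"fn": "jog_arm", "kwargs": {
  "plan": [
    [0,0,0,0,0],
    [1,0,0,0,0],
    [1,0,0,0,0],
    [1,0,0,0,0],
    [1,0,0,0,0],
    [1,0,0,0,0],
    [1,0,0,0,0]
  ]
}}

```text
time: 37.35
eef_pos: [584.8, 137.9, 84.2]
eef_rot: [[-0.002, 1.0, 0.001], [1.0, 0.002, 0.0], [0.0, 0.001, -1.0]]
ft_force: [-1.8, -0.4, 6.9]
finger_gap: 0.593
finger_force: 41.4
```

Call:
{"fn": "jog_arm", "kwargs": {
  "plan": [
    [1,0,0,-15,0],
    [1,0,0,-35,0],
    [1,0,0,-40,0],
    [1,0,0,-40,0],
    [1,0,0,-40,0],
    [1,0,0,-30,0],
    [1,0,-20,0,0],
    [1,0,-35,0,0],
    [1,0,-35,0,0],
    [1,-10,-30,0,0],
    [1,-30,-3,0,0],
    [1,-38,0,0,0]
  ]
}}

```text
time: 38.55
eef_pos: [460.1, 59.7, 282.9]
eef_rot: [[-0.005, 1.0, 0.002], [1.0, 0.005, 0.0], [0.0, 0.002, -1.0]]
ft_force: [1.2, -0.9, -2.9]
finger_gap: 0.594
finger_force: 42.9
```

Call:
{"fn": "jog_arm", "kwargs": {
  "plan": [
    [1,-38,0,0,0],
    [1,-38,0,0,0],
    [1,-38,0,0,0],
    [1,-38,0,0,0],
    [1,-28,0,0,0],
    [1,-15,0,0,0],
    [1,0,0,0,0],
    [1,0,0,0,0]
  ]
}}

```text
time: 39.35
eef_pos: [461.6, -134.9, 282.4]
eef_rot: [[-0.002, 1.0, -0.0], [1.0, 0.002, 0.001], [0.001, -0.0, -1.0]]
ft_force: [-0.1, 0.1, -1.6]
finger_gap: 0.597
finger_force: 42.9
```

Call:
{"fn": "jog_arm", "kwargs": {
  "plan": [
    [1,-1,1.5,20,0],
    [1,0,0,40,0],
    [1,0,0,40,0],
    [1,0,0,40,0],
    [1,0,0,30,0],
    [1,0,0,15,0],
    [1,0,0,6,0],
    [1,0,0,2,0],
    [1,0,0,0,0],
    [1,0,0,0,0]
  ]
}}

```text
time: 40.35
eef_pos: [464.5, -137.0, 91.3]
eef_rot: [[-0.002, 1.0, 0.003], [1.0, 0.002, -0.001], [-0.001, 0.003, -1.0]]
ft_force: [0.7, 0.2, -1.8]
finger_gap: 0.602
finger_force: 42.9
```

Call:
{"fn": "jog_arm", "kwargs": {
  "plan": [
    [1,0,0,1,0],
    [1,0,0,0.5,0],
    [1,0,0,0,0]
  ]
}}

```text
time: 40.65
eef_pos: [464.1, -137.0, 89.2]
eef_rot: [[-0.002, 1.0, 0.002], [1.0, 0.002, -0.001], [-0.001, 0.002, -1.0]]
ft_force: [-1.1, 0.4, 3.2]
finger_gap: 0.598
finger_force: 43.4
```

Contact felt (89.2 is the pick height plus 5). I'll release, retreat clear and check.

Call:
{"fn": "jog_arm", "kwargs": {
  "plan": [
    [0,0,0,0,0],
    [-0.7,0,0,0,0],
    [-0.7,0,0,0,0],
    [-0.7,0,0,0,0],
    [-0.7,0,0,-20,0],
    [-0.7,0,0,-40,0],
    [-0.7,0,0,-45,0],
    [-0.7,0,0,-45,0],
    [-0.7,0,0,-30,0],
    [-0.7,-40,0,0,0],
    [-0.7,-45,0,0,0],
    [-0.7,-45,0,0,0]
  ]
}}

```text
time: 41.85
eef_pos: [463.5, -267.7, 268.1]
eef_rot: [[-0.003, 1.0, 0.001], [1.0, 0.003, -0.0], [-0.0, 0.001, -1.0]]
ft_force: [0.5, 0.3, -0.6]
finger_gap: 0.856
finger_force: 0.0
```

Call:
{"fn": "jog_arm", "kwargs": {
  "plan": [
    [-0.7,-45,0,0,0],
    [-0.7,-45,0,0,0],
    [-0.7,-45,0,0,0],
    [-0.7,-45,0,0,0],
    [-0.7,0,0,0,0],
    [-0.7,0,0,0,0]
  ]
}}

```text
time: 42.45
eef_pos: [463.3, -447.1, 266.6]
eef_rot: [[-0.0, 1.0, -0.001], [1.0, 0.0, 0.002], [0.002, -0.001, -1.0]]
ft_force: [-0.0, 0.3, -0.7]
finger_gap: 0.851
finger_force: 0.0
```

```bash
python3 - <<'E'
from h import *
a=cams.get_image("scene")["pixels"][130:310,150:390]; b=cams.get_image("top")["pixels"][145:285,115:400]
A=cv2.resize(a,(720,540),interpolation=cv2.INTER_CUBIC)
B=cv2.resize(b,(0,0),fx=2.5,fy=2.5)
cv2.imwrite("pics/end.png",cv2.resize(np.vstack([cv2.resize(A,(712,534))[:,:],B]),None,fx=.67,fy=.67)[...,::-1])
E
```

```text
(no output)
```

View pics/end.png

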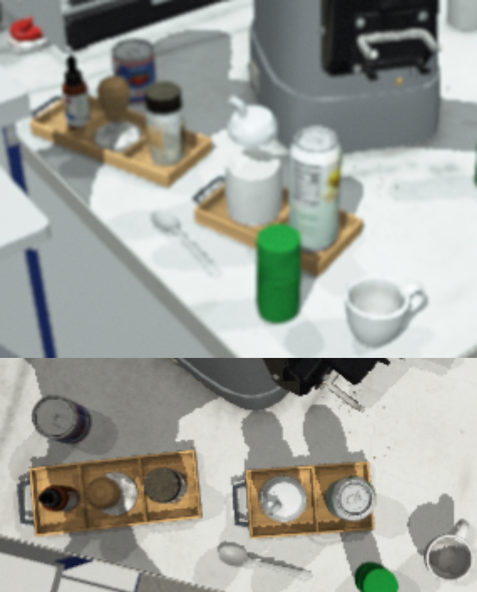

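All five items stand upright in their bays (dropper, tamper, jar, shaker, can). The tin and cup haven't moved, and the robot is clear.

```bash
python3 -c "
from rig import bot
print(bot.hand_in())"
```

```text
the job is handed in; nothing more can be done
None
```

Both kits are made up and the job is handed in: all five items stand upright in their bays, the tin and cup were left where they stood, and it took about 42 s of the 138 s allowed.

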